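# Wedge the rocking type tray

## Task

The heavy tray of metal type rocks because the foot below its brass corner plate is worn short. Without gripping or lifting anything, push the pale wooden wedge along the bench, thin end first, in under that foot until the tray no longer rocks, then prove it by pressing down firmly (about a kilogram's worth) on the brass plate with the fingertips for half a second: the corner must not dip. If it still dips, push the wedge further and press again; then draw back clear, leaving the wedge in place, the tray standing level where it was and everything else undisturbed.

Things in the scene. Friction and masses are not known exactly. Their poses are not given: they have to be found in the camera images.
- tray: Open dark wooden tray of metal type, loose, about 4 kg, 220 mm (its x) by 300 mm (its y), rim 62 mm high. Origin: centre of its footprint at bench height, z up. A 36 mm square foot in each corner, flush with the sides; floor 16 mm above the bench. It stands level on three feet with round steel glides; the foot at the -x, +y corner, centred at (-92, 132) mm, is short and hangs 6 to 12 mm clear (unknown).
- foot_edge (a point): Point on the bench below the middle of the short foot's outer face, on the tray's +y side, at (-92, 150, 0) mm in the tray's frame. The wedge goes in here along the tray's -y direction.
- plate_top (a point): Centre of the top face of the brass plate, 50 by 50 mm, 66 mm above the bench and 4 mm above the rim, over the short foot, at (-85, 125, 66) mm in the tray's frame. Unwedged, more than about 4 to 6 N down here makes the corner dip onto the bench (6 mm or more); wedged snugly it dips less than 1 mm.
- wedge: Loose pale wooden wedge, 90 g, 108 mm long (its y), 44 mm wide (its x), 2 mm thick at the -y end rising evenly to 20 mm at the +y end. Origin: centre of its flat underside, z up. It lies beside the tray, thin end towards the short foot, roughly square to the tray's side. It slides with under 1 N; jammed under the foot it resists over 8 N; beyond about 15 N the tray may slide or be jacked up.
- wedge_tip (a point): Middle of the thin end's lower edge, at bench height.
- wedge_back (a point): Centre of the thick end's upright face (44 mm wide, 20 mm high), 10 mm above the bench: push here.
- stick: Bystander: brass composing stick with a line of type, 50 by 200 mm, 23 mm high; origin under its middle. Leave alone.
- block: Bystander: terracotta-red wooden block, 55 by 75 by 23 mm; origin under its middle. Leave alone.
- ink: Bystander: amber ink jar, 72 mm across, 75 mm high; origin under its middle. Leave alone.
- brayer: Bystander: ink roller lying down, black roller 38 mm thick and 100 mm long (along y) at the origin, handle 165 mm to -x. Leave alone.
- mallet: Bystander: wooden mallet lying down, head 60 by 100 by 55 mm centred 30 mm to +x of the origin, handle 170 mm to -x. Leave alone.
- cup: Bystander: blue cup, 72 mm across, 90 mm high; origin under its middle. Leave alone.

How it is judged:
By the outcome, as a careful person would: the job done as asked, in the order asked, and still so for the second after the job is handed in, with the robot touching nothing.
It also fails if it takes over 51 s, if anything falls off the work surface, if the arm or the gripper's body presses on something with over 40 N, if the wrist force passes 120 N, or if a joint passes its speed limit or range.

## Robot

A 6-joint arm with a two-finger parallel gripper is mounted at the origin on the work surface. World frame = base frame: x ahead of the robot, y to its left, z up, the work surface at z = 0. Lengths are in m, angles in rad, forces in N, time in s.
With the tool pointing down it reaches from about 0.325 to 0.85 m from the base axis. Payload 15.5 kg.
Tool frame: the origin (TCP) lies between the finger pads; the fingertips stand 8 mm ahead of it and the grasp point (between the pads) lies 11 mm behind it; z points along the fingers, y is the direction in which the jaws open and shut (so a half turn about z gives the same grasp; the last joint's range is limited). The gripper opens to 91 mm and grips with 3 to 60 N. Pads are 32 mm wide; open, the fingers measure 118 mm over their backs; the gripper's body (76 mm by 178 mm) begins 60 mm behind the grasp point.
Start: joints at [1.107, 0.494, 1.345, -0, 1.302, -0.096], TCP at [0.225, 0.583, 0.222] pointing down, gripper open.
Joint ranges: [-2.91, 2.91], [-0.82, 2.16], [0.22, 2.67], [-1.22, 4.37], [0.12, 2.79], [-3.08, 3.08]. Speed limits (rad/s): [1.89, 1.89, 2.57, 3.01, 3.01, 3.01].

## Interface

Orientations are given as a unit quaternion [x, y, z, w].
In Python, from cell import * gives the robot as it stands.
- The arm moves only by the tool arm_command, never from a script. Its argument "commands" is text: rows parted by semicolons, each of 4 numbers parted by spaces: the shift along the tool's x, y, z in units of 25 mm (1.0 is 25 mm), then the turn about the tool's z in rad. A call has 1 to 8 rows; each row is the pose to reach, as a shift and turn from the pose commanded when the call began, along the tool's axes at that moment; what a row does not reach only later rows make up. A row lasts 1/12 s, in which the tool goes at most 41.7 mm and 7.16 degrees, less where a joint would pass 70% of its speed; a pose out of reach is approached as far as the arm can. A call with a gripper value outside its range is refused whole. "claw" is the closure, from -1 (fully open) to 1 (shut), so that 0 is half open, set as the call begins (left out, the last holds). The fingers move at their own pace and stop on an object; "newtons" is the grip in N (left out, the last holds). Time passes only in rows, so rows that repeat a pose let the fingers close. It gives the time, the measured TCP pose, the force and the opening at its end, in the units of the state.
- get_obs(): the state, without advancing time (a new reading comes with each control period).
- camera(name): name is "scene" or "top" or "wrist"; returns a dict with "image" (400x640x3 uint8, blue, green, red), "camera_matrix" (3x3 intrinsics, pixels), "R" (3x3) and "t" (3): a world point X has camera coordinates R X + t. Camera axes: x right, y down, z forward; pixel columns grow to the right and rows downward; lengths in m; the calibration is good to about 2 mm. A picture is of the moment at which its call begins. There is no depth.
- job_done(): hands the job in, once; it reports no verdict.
Trained networks look in a picture, given as the dict that the camera call returned (one of the last four; its "shot" number tells which), for a name from the list of things; names that differ only in an ending like _2 or _b are one class to them, and where a whole thing is asked for, a point or a joint stands for the part that bears it (a point fixed in the world has none). Each returns a list of dicts, best first, with "p" (0 to 1); they miss things now and then, are a little off and sometimes report something else, mostly with a low value. They report only what shows in the picture. A call takes as long as a camera call.
- find_in(picture, name): "at" ([x, y, z] in m, in world coordinates, good to about 4 mm: the middle of the surface that is visible of it).
The state is a dict: "clock": time; "joint_pos": joint angles; "joint_velocities": joint speeds; "joint_torque": joint torques, N m; "tcp_pos": TCP position; "eef_rot": TCP orientation; "wrist_force": force on the tool from outside, world axes, zero at the start; "ft_torque": the same for the moment, N m; "grip_width": finger opening in m.
Only numpy, scipy, OpenCV 4.12 (cv2) and the standard library are available. Lean on these libraries where they do the work, as an engineer would, in place of code of your own. Each camera call takes 0.05 s, during which the arm holds its last target. There are 200 camera calls.

## Working session

There is one attempt and no reset: what is moved stays moved. The work goes in short steps, Python scripts to look and compute and a tool call to move; the robot and the scene stay as the last step left them, time stands still between calls to the robot, and variables do not carry over. Pictures are saved under pics/ and viewed, about 8 in all and at most 12, crops included, and the job is handed in when it is done.

Besides the shell and the picture viewer there is one more tool, called as name(argument=value, ...), one argument or row to a line, values as JSON. arm_command: Moves the arm, as the interface text tells. Its arguments: {"type":"object","properties":{"commands":{"type":"string"},"claw":{"type":"number"},"newtons":{"type":"number"}},"required":["commands"]}

```bash
mkdir -p pics; python3 - <<'E'
from cell import *
import cv2
o=get_obs(); print(o['clock'],o['tcp_pos'],o['eef_rot'],o['grip_width'],o['wrist_force'])
for c in ['top','scene']:
    p=camera(c); cv2.imwrite(f'pics/{c}0.png',p['image'])
    for n in ['tray','foot_edge','plate_top','wedge','wedge_tip','wedge_back','stick','block','ink','brayer','mallet','cup']:
        r=find_in(p,n)
        for d in r[:2]: 
            q=p['R']@d['at']+p['t']; u=p['camera_matrix']@q; u=u/u[2]
            print(c,n,[round(float(v),4) for v in d['at']],round(d['p'],2),u[:2].astype(int))
print(get_obs()['clock'])
E
```

```text
0.0 [0.22512731 0.58263303 0.22133747] [ 1.83364731e-01  9.83044755e-01 -5.93382906e-04 -1.79083141e-04] 0.09132894387693284 [ 0.04258814  0.38909339 -0.00054813]
top tray [0.6158, -0.1045, 0.0481] 0.65 [356 157]
top foot_edge [0.6197, -0.1059, 0.0469] 0.59 [356 156]
top foot_edge [0.6297, 0.1587, 0.0223] 0.29 [267 152]
top plate_top [0.5307, 0.0131, 0.0666] 0.56 [314 182]
top wedge [0.5046, 0.1431, 0.0118] 0.63 [270 194]
top wedge_tip [0.5013, 0.1436, 0.0113] 0.88 [270 195]
top wedge_back [0.5028, 0.1459, 0.013] 0.72 [269 194]
top wedge_back [0.6199, -0.1062, 0.045] 0.64 [356 156]
top stick [0.4264, -0.1912, 0.0021] 0.82 [383 225]
top block [0.6301, 0.1641, 0.0216] 0.58 [266 152]
top ink [0.4013, -0.4195, 0.0747] 0.94 [471 234]
top brayer [0.5053, 0.4758, 0.0218] 0.64 [157 188]
top mallet [0.5515, -0.4935, 0.0508] 0.95 [492 184]
top mallet [0.5066, 0.1399, 0.0131] 0.66 [271 193]
top cup [0.32, 0.4619, 0.0555] 0.55 [148 250]
top cup [0.6165, -0.1072, 0.0482] 0.21 [357 157]
scene tray [0.6284, -0.0899, 0.0502] 0.72 [259 218]
scene foot_edge [0.6273, -0.0916, 0.0474] 0.87 [259 219]
scene plate_top [0.5286, 0.0165, 0.0663] 0.78 [306 220]
scene wedge [0.5094, 0.1531, 0.0111] 0.7 [339 255]
scene wedge_tip [0.5148, 0.1508, 0.0143] 0.7 [338 255]
scene wedge_tip [0.6288, -0.0894, 0.0479] 0.67 [259 219]
scene wedge_back [0.5095, 0.1512, 0.0129] 0.63 [339 255]
scene stick [0.4335, -0.1811, 0.0158] 0.55 [292 184]
scene block [0.5738, -0.4708, 0.0355] 0.73 [212 154]
scene ink [0.4199, -0.4071, 0.0502] 0.91 [257 142]
scene ink [0.327, 0.4445, 0.0613] 0.73 [459 276]
scene brayer [0.5125, 0.4854, 0.028] 0.74 [423 330]
scene brayer [0.5077, 0.152, 0.0109] 0.37 [340 255]
scene mallet [0.5737, -0.4725, 0.038] 0.75 [211 153]
scene mallet [0.5109, 0.1498, 0.0138] 0.58 [338 254]
scene cup [0.327, 0.4452, 0.0608] 0.58 [460 276]
1.3
```

View pics/top0.png

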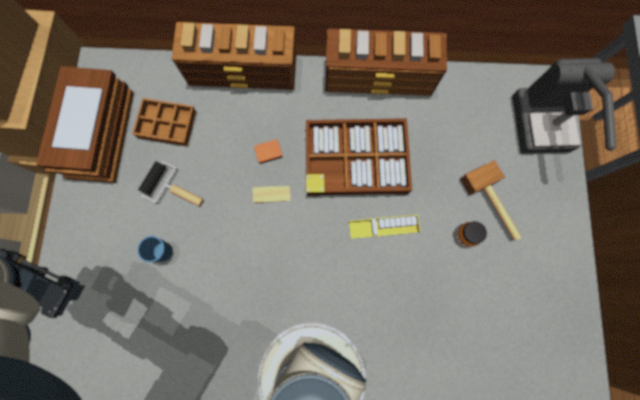

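View pics/scene0.png

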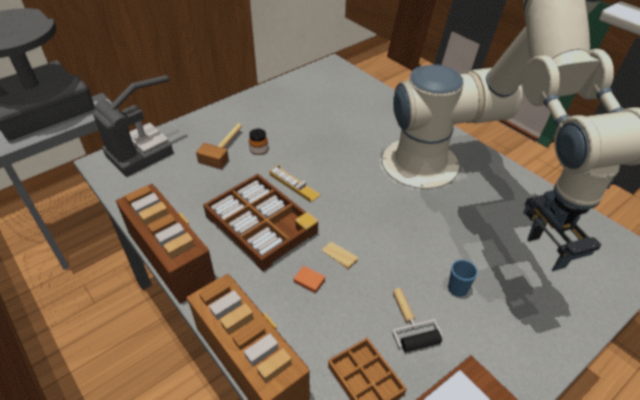

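The top view shows the wedge near (271,194), roughly square to the tray. The brass plate is at (315,183), and the block at (267,152) is close by. I'll move behind the wedge and look with the wrist camera.

arm_command(
  commands="-15.5 -8.7 0 -0.368;-15.5 -8.7 0 -0.368;-15.5 -8.7 0 -0.368;-15.5 -8.7 0 -0.368;-15.5 -8.7 0 -0.368;-15.5 -8.7 0 -0.368;-15.5 -8.7 0 -0.368;-15.5 -8.7 0 -0.368",
  claw=1,
  newtons=20,
)

```text
clock: 1.97
tcp_pos: [0.4322, 0.3322, 0.2221]
eef_rot: [0.0, 1.0, 0.0, 0.0]
wrist_force: [1.1, 0.5, -0.3]
grip_width: 0.0405
```

arm_command(
  commands="-2.8 -3.2 0 0;-2.8 -3.2 0 0;-2.8 -3.2 0 0;-2.8 -3.2 0 0;-2.8 -3.2 0 0",
)

```text
clock: 2.38
tcp_pos: [0.5019, 0.2528, 0.2218]
eef_rot: [0.002, 1.0, 0.0, -0.0]
wrist_force: [-0.2, 1.3, 0.3]
grip_width: 0.007
```

```bash
cat > h.py <<'E'
from cell import *
import cv2, numpy as np
def ray(p,u,v,z):
    K,R,t=p['camera_matrix'],p['R'],p['t']
    d=R.T@np.linalg.solve(K,[u,v,1.]); c=-R.T@t
    return c+d*(z-c[2])/d[2]
def px(p,X):
    u=p['camera_matrix']@(p['R']@np.array(X)+p['t']); return u[:2]/u[2]
E
python3 - <<'E'
from h import *
o=get_obs(); print(o['clock'],o['tcp_pos'],o['wrist_force'],o['grip_width'],o['joint_pos'])
p=camera('wrist'); cv2.imwrite('pics/w1.png',p['image'])
import pickle; pickle.dump({k:p[k] for k in ('image','camera_matrix','R','t')},open('w1.pkl','wb'))
for n in ['plate_top','wedge_tip','wedge_back','wedge']:
    for d in find_in(p,n)[:2]: print(n,np.round(d['at'],4),round(d['p'],2),px(p,d['at']).astype(int))
E
```

```text
2.3833 [0.50192624 0.2528217  0.22183099] [-0.2060762   1.25756558  0.33626145] 0.00703142026574024 [ 3.60293125e-01  4.05127013e-01  1.50336298e+00  1.09274668e-04
  1.23315120e+00 -1.20731854e+00]
plate_top [0.5317 0.018  0.0668] 0.67 [118 218]
plate_top [0.5025 0.1445 0.0153] 0.49 [238 183]
wedge_tip [0.5031 0.1423 0.0151] 0.88 [237 184]
wedge_back [0.5055 0.1493 0.0132] 0.59 [243 185]
wedge [0.5021 0.1497 0.0122] 0.79 [243 183]
```

View pics/w1.png

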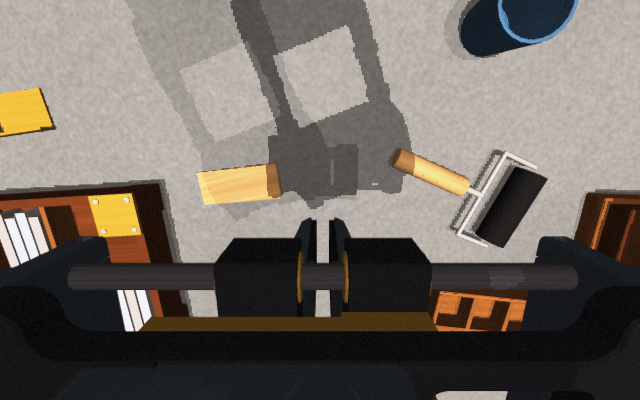

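The wrist view shows the wedge with its thin end at (197–202,174–204) and its back near (280,180). The plate is at (117,215) and the rim corner at (163,182). I'll enlarge this for corner pixels.

```bash
python3 - <<'E'
import pickle,cv2
p=pickle.load(open('w1.pkl','rb'))
c=p['image'][150:250,80:290]
c=cv2.resize(c,None,fx=3.8,fy=3.8,interpolation=cv2.INTER_CUBIC)
for i in range(0,210,20): cv2.putText(c,str(80+i),(int(i*3.8),10),0,.35,(0,0,255),1);cv2.line(c,(int(i*3.8),12),(int(i*3.8),18),(0,0,255),1)
for i in range(0,100,10): cv2.putText(c,str(150+i),(0,int(i*3.8)+4),0,.35,(0,255,0),1)
cv2.imwrite('pics/w1c.png',c)
E
```

```text
(no output)
```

View pics/w1c.png

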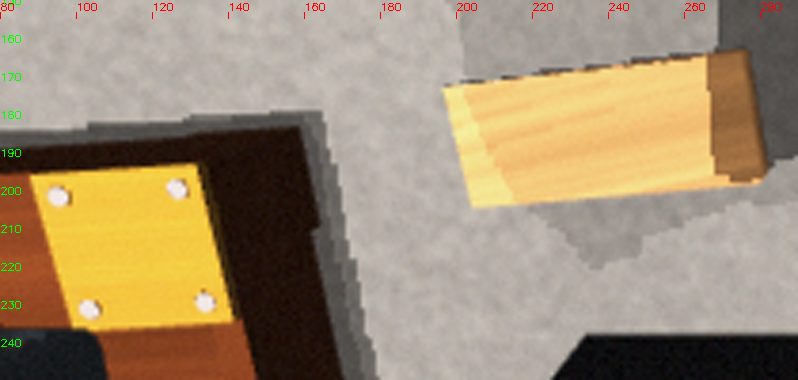

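```bash
python3 - <<'E'
from h import *
import pickle
p=pickle.load(open('w1.pkl','rb'))
print('cam',-p['R'].T@p['t'])
a=ray(p,197,173,.002);b=ray(p,203.5,204.5,.002)
print('tip',a,b,(a+b)/2,np.linalg.norm(a-b))
for z in (0,.01,.02):
    c=ray(p,276,163,z);d=ray(p,281,197,z);m=(c+d)/2;v=m-(a+b)/2
    print('back',z,c,d,m,np.linalg.norm(v),np.linalg.norm(c-d),'yaw',np.degrees(np.arctan2(-v[0],v[1])))
P=[ray(p,*q,.066) for q in [(88,196),(132.5,193),(142,234),(99,236.5)]]
print(np.round(P,4),np.mean(P,0))
print([round(np.linalg.norm(P[i]-P[i-1]),4) for i in range(4)])
y=[]
for i,j in ((0,1),(3,2)): v=P[j]-P[i]; y.append(np.degrees(np.arctan2(-v[0],v[1])))
for i,j in ((1,2),(0,3)): v=P[j]-P[i]; y.append(np.degrees(np.arctan2(v[1],v[0])))
print(y)
for q in [(159,183),(163,179)]: print(ray(p,*q,.062))
# predicted for yaw
for yaw in np.radians([0,2,4,6]):
    R=np.array([[np.cos(yaw),-np.sin(yaw)],[np.sin(yaw),np.cos(yaw)]])
    pc=np.mean(P,0)[:2]
    f=lambda x,y_,z:px(p,[*(pc+R@np.array([x+.085,y_-.125])),z]).round(1)
    print(np.degrees(yaw),'foot',pc+R@[-.007,.025],'corner',f(-.11,.15,.062),'rim far +y',f(.0,.15,.062), 'rim -x side',f(-.11,.05,.062),f(-.11,.15,.016))
E
```

```text
cam [0.42625304 0.2529264  0.38521987]
tip [0.49033846 0.08626793 0.002     ] [0.53384129 0.09009331 0.002     ] [0.51208988 0.08818062 0.002     ] 0.043670690970646506
back 0 [0.47768972 0.19151279 0.        ] [0.52414668 0.19623771 0.        ] [0.5009182  0.19387525 0.        ] 0.10630221556334916 0.046696618250047804 yaw 6.033628236310343
back 0.01 [0.47635446 0.19310704 0.01      ] [0.52160544 0.1977093  0.01      ] [0.49897995 0.19540817 0.01      ] 0.10832182432755562 0.045484411346035904 yaw 6.97053926796291
back 0.02 [0.47501921 0.19470129 0.02      ] [0.5190642  0.19918089 0.02      ] [0.4970417  0.19694109 0.02      ] 0.11126224660684614 0.04427220444202389 yaw 7.877469302885324
[[ 0.5054 -0.0121  0.066 ]
 [ 0.5021  0.0388  0.066 ]
 [ 0.5515  0.0413  0.066 ]
 [ 0.5545 -0.0097  0.066 ]] [0.52838101 0.01454053 0.066     ]
[np.float64(0.0491), np.float64(0.051), np.float64(0.0495), np.float64(0.0511)]
[np.float64(3.7135322710974927), np.float64(3.31084229336529), np.float64(2.9069274768716666), np.float64(2.791153198586726)]
[0.49156112 0.06806617 0.062     ]
[0.48698903 0.07326383 0.062     ]
0.0 foot [0.52138101 0.03954053] corner [135.6 193.3] rim far +y [150.8 279.5] rim -x side [ 48.  193.6] [157.6 184.9]
2.0 foot [0.52051279 0.03928101] corner [134.7 192.5] rim far +y [153.1 278.8] rim -x side [ 47.9 195.8] [156.8 184.3]
4.0 foot [0.51965415 0.03899134] corner [133.7 191.8] rim far +y [155.3 278.1] rim -x side [ 47.8 198.1] [156.  183.7]
6.000000000000001 foot [0.51880615 0.03867188] corner [132.8 191.1] rim far +y [157.5 277.2] rim -x side [ 47.8 200.3] [155.2 183.1]
```

Estimates:

| Item | Position or angle |
|---|---|
| Foot edge | ≈ (0.520, 0.039) |
| Tray yaw | 3.2° |
| Plate centre | ≈ (0.528, 0.0145) |
| Wedge tip | ≈ (0.512, 0.088) |
| Wedge back | ≈ (0.5005, 0.195) |
| Wedge yaw | ≈ 5.5° |

The wedge's own axis leads straight under the foot, so I'll descend behind it.

arm_command(
  commands="0.24 -0.6 1.5 -0.083;0.24 -0.6 3 -0.083;0.24 -0.6 4.5 -0.083;0.24 -0.6 6 -0.083;0.24 -0.6 7.2 -0.083;0.24 -0.6 8.0 -0.083;0.24 -0.6 8.35 -0.083;0.24 -0.6 8.35 -0.083",
)

```text
clock: 3.3
tcp_pos: [0.494, 0.239, 0.0117]
eef_rot: [-0.042, 0.999, -0.0, -0.001]
wrist_force: [-0.2, 0.0, 0.0]
grip_width: 0.0002
```

arm_command(
  commands="0 -0.5 0 0;0 -0.9 0 0;0 -1.2 0 0;0 -1.5 0 0;0 -1.8 0 0;0 -2.1 0 0;0 -2.3 0 0;0 -2.4 0 0",
)

```text
clock: 3.97
tcp_pos: [0.5003, 0.1782, 0.0133]
eef_rot: [-0.041, 0.999, 0.0, 0.0]
wrist_force: [0.2, 1.2, 1.3]
grip_width: 0.0006
```

```bash
python3 - <<'E'
from h import *
import pickle
p=camera('wrist'); o=get_obs(); print(o['clock'],o['tcp_pos'],o['wrist_force'])
pickle.dump({k:p[k] for k in ('image','camera_matrix','R','t')},open('w2.pkl','wb'))
cv2.imwrite('pics/w2.png',p['image'])
E
```

```text
4.0167 [0.50021408 0.17816081 0.01322111] [-0.03317058 -0.36259274 -0.27726237]
```

View pics/w2.png

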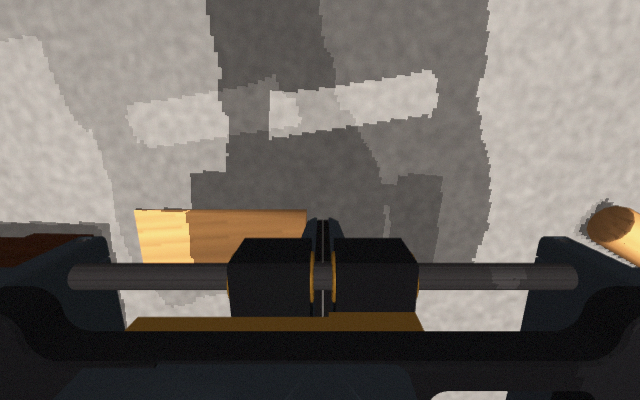

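The wedge lies square against the finger, with its thin near corner at (134,209) and the back near (305,210).

```bash
python3 - <<'E'
from h import *
import pickle
p=pickle.load(open('w2.pkl','rb'))
a=ray(p,134.5,209,.002);b=ray(p,139,264,.002); c=ray(p,307,210,.02)
print(a,b,c)
v=c-a; print(np.degrees(np.arctan2(-v[0],v[1])),np.linalg.norm(v[:2]))
E
```

```text
[0.48646967 0.05910761 0.002     ] [0.52452372 0.05874665 0.002     ] [0.47284774 0.16735098 0.02      ]
7.172702768265329 0.1090971249559037
```

arm_command(
  commands="0 -0.2 0 0;0 -0.4 0 0;0 -0.6 0 0;0 -0.8 0 0;0 -1.0 0 0;0 -1.2 0 0;0 -1.3 0 0;0 -1.4 0 0",
)

```text
clock: 4.68
tcp_pos: [0.503, 0.1437, 0.0132]
eef_rot: [-0.041, 0.999, -0.0, -0.0]
wrist_force: [1.5, 1.2, 1.8]
grip_width: 0.0003
```

arm_command(
  commands="0 -0.06 0 0;0 -0.12 0 0;0 -0.18 0 0;0 -0.24 0 0;0 -0.24 0 0",
)

```text
clock: 5.1
tcp_pos: [0.5035, 0.138, 0.0132]
eef_rot: [-0.041, 0.999, -0.0, -0.0]
wrist_force: [0.7, -0.1, 0.4]
grip_width: 0.0005
```

arm_command(
  commands="0 -0.06 0 0;0 -0.12 0 0;0 -0.18 0 0;0 -0.18 0 0",
)

```text
clock: 5.43
tcp_pos: [0.5039, 0.1334, 0.0132]
eef_rot: [-0.041, 0.999, -0.0, -0.0]
wrist_force: [-0.3, 0.9, 0.7]
grip_width: 0.0006
```

arm_command(
  commands="0 -0.06 0 0;0 -0.12 0 0;0 -0.18 0 0;0 -0.18 0 0",
)

```text
clock: 5.77
tcp_pos: [0.5043, 0.1289, 0.0132]
eef_rot: [-0.041, 0.999, -0.0, -0.0]
wrist_force: [-0.1, -0.4, -0.9]
grip_width: 0.0006
```

arm_command(
  commands="0 -0.05 0 0;0 -0.1 0 0;0 -0.15 0 0;0 -0.15 0 0",
)

```text
clock: 6.1
tcp_pos: [0.5046, 0.1252, 0.0132]
eef_rot: [-0.041, 0.999, -0.0, -0.0]
wrist_force: [-0.5, 0.2, 0.2]
grip_width: 0.0003
```

arm_command(
  commands="0 -0.05 0 0;0 -0.1 0 0;0 -0.15 0 0;0 -0.15 0 0",
)

```text
clock: 6.43
tcp_pos: [0.5049, 0.1215, 0.0132]
eef_rot: [-0.041, 0.999, -0.0, -0.0]
wrist_force: [0.5, 0.5, -0.2]
grip_width: 0.0005
```

arm_command(
  commands="0 -0.05 0 0;0 -0.1 0 0;0 -0.15 0 0;0 -0.15 0 0",
)

```text
clock: 6.77
tcp_pos: [0.5052, 0.1178, 0.0132]
eef_rot: [-0.041, 0.999, -0.0, -0.0]
wrist_force: [0.1, -0.3, -0.2]
grip_width: 0.0003
```

arm_command(
  commands="0 -0.05 0 0;0 -0.1 0 0;0 -0.12 0 0;0 -0.12 0 0",
)

```text
clock: 7.1
tcp_pos: [0.5054, 0.1149, 0.0132]
eef_rot: [-0.041, 0.999, -0.0, -0.0]
wrist_force: [0.4, 0.7, 0.0]
grip_width: 0.0004
```

arm_command(
  commands="0 -0.04 0 0;0 -0.08 0 0;0 -0.1 0 0;0 -0.1 0 0",
)

```text
clock: 7.43
tcp_pos: [0.5056, 0.1124, 0.0132]
eef_rot: [-0.041, 0.999, 0.0, -0.0]
wrist_force: [-0.1, 0.2, 0.5]
grip_width: 0.0007
```

arm_command(
  commands="0 -0.04 0 0;0 -0.08 0 0;0 -0.1 0 0;0 -0.1 0 0",
)

```text
clock: 7.77
tcp_pos: [0.5057, 0.1104, 0.0132]
eef_rot: [-0.041, 0.999, 0.0, -0.0]
wrist_force: [-0.9, 7.5, -0.1]
grip_width: 0.0001
```

arm_command(
  commands="0 -0.04 0 0;0 -0.08 0 0;0 -0.1 0 0;0 -0.1 0 0",
)

```text
clock: 8.1
tcp_pos: [0.5058, 0.1086, 0.0132]
eef_rot: [-0.041, 0.999, 0.001, -0.0]
wrist_force: [-1.7, 17.1, 0.6]
grip_width: 0.0002
```

```bash
python3 - <<'E'
from h import *
p=camera('scene'); o=get_obs(); print(o['clock'],o['tcp_pos'],o['wrist_force'])
c=p['image'][150:310,220:420]; cv2.imwrite('pics/s3.png',cv2.resize(c,None,fx=3.7,fy=3.7,interpolation=cv2.INTER_CUBIC))
E
```

```text
8.15 [0.50575267 0.10859537 0.01318357] [-1.3667663  16.87305512  0.31287583]
```

View pics/s3.png

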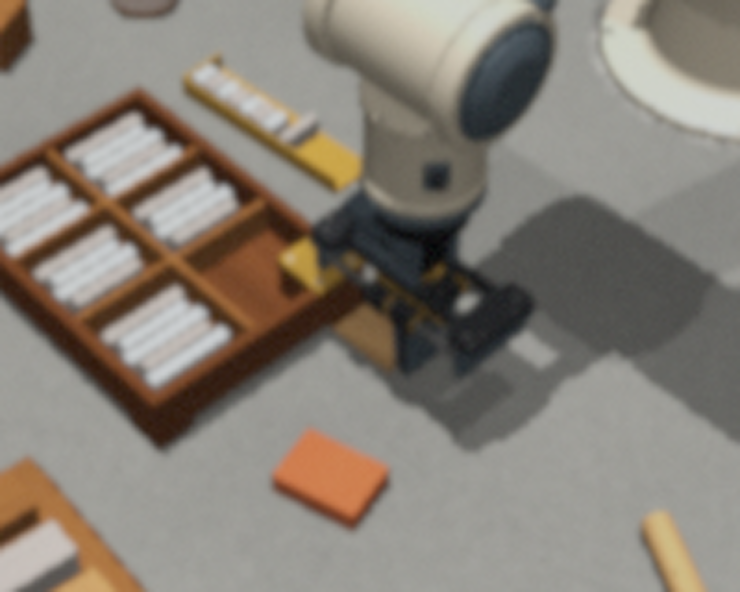

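Firm jam at 17 N, with the wedge in under the foot. I'll back off, go up and then press.

arm_command(
  commands="0 0.3 0 0;0 0.8 0 0;0 1.2 0 0;0 1.2 -1.2 0;0 1.2 -2.6 0;0 1.2 -4 0;0 1.2 -4.8 0;0 1.2 -4.8 0",
)

```text
clock: 8.82
tcp_pos: [0.5056, 0.1386, 0.1374]
eef_rot: [-0.041, 0.999, 0.0, 0.003]
wrist_force: [1.5, -0.0, 0.2]
grip_width: 0.0009
```

```bash
python3 - <<'E'
from h import *
import pickle
p=camera('wrist'); o=get_obs(); print(o['clock'],o['tcp_pos'],o['wrist_force'])
pickle.dump({k:p[k] for k in ('image','camera_matrix','R','t')},open('w4.pkl','wb'))
cv2.imwrite('pics/w4.png',p['image'])
E
```

```text
8.8667 [0.50473266 0.13839477 0.13533648] [ 0.29969171  0.14726403 -0.4060579 ]
```

View pics/w4.png

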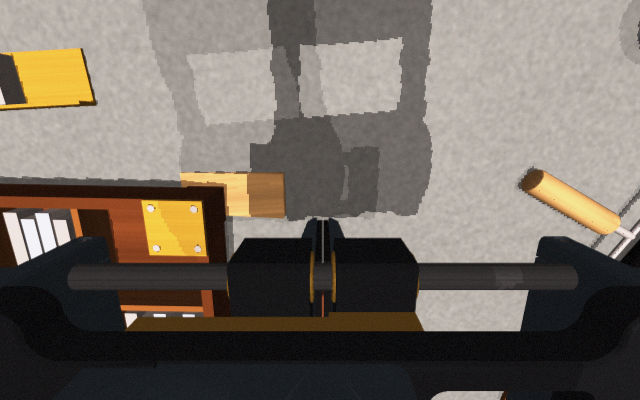

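The wedge is under the corner, with its near edge at row 172 and the tray's side around row 183 at the rim. The plate is at (175,228).

```bash
python3 - <<'E'
from h import *
import pickle
p=pickle.load(open('w4.pkl','rb'))
P=[ray(p,*q,.066) for q in [(141,201),(203,200),(207,257),(147,256)]]
print(np.round(P,4),np.mean(P,0)); pc=np.mean(P,0)[:2]
v=P[1]-P[0]+P[2]-P[3]; yaw=np.arctan2(-v[0],v[1]); print(np.degrees(yaw))
for yaw in (yaw,.056):
    R=np.array([[np.cos(yaw),-np.sin(yaw)],[np.sin(yaw),np.cos(yaw)]])
    # wedge points in tray frame
    for q,z in [((181,172),.011),((284,173),.02),((284,217),.02),((284,217),.0)]:
        X=ray(p,*q,z)[:2]; print(q,z,X.round(4),'tray frame',(R.T@(X-pc)+[-.085,.125]).round(4))
E
```

```text
[[ 0.5061 -0.0132  0.066 ]
 [ 0.501   0.0384  0.066 ]
 [ 0.5531  0.0405  0.066 ]
 [ 0.5565 -0.0121  0.066 ]] [0.52916008 0.01341693 0.066     ]
4.67121412148061
(181, 172) 0.011 [ 0.4904 -0.0048] tray frame [-0.1251  0.11  ]
(284, 173) 0.02 [0.4812 0.0993] tray frame [-0.1258  0.2145]
(284, 217) 0.02 [0.5263 0.1014] tray frame [-0.0807  0.2129]
(284, 217) 0.0 [0.5332 0.0992] tray frame [-0.074   0.2102]
(181, 172) 0.011 [ 0.4904 -0.0048] tray frame [-0.1247  0.109 ]
(284, 173) 0.02 [0.4812 0.0993] tray frame [-0.1281  0.2134]
(284, 217) 0.02 [0.5263 0.1014] tray frame [-0.0829  0.213 ]
(284, 217) 0.0 [0.5332 0.0992] tray frame [-0.0761  0.2104]
```

arm_command(
  commands="-0.1 -1.2 0 0;-0.3 -2.6 0 0;-0.5 -4 0 0;-0.5 -5 0 0;-0.5 -5 0.7 0;-0.5 -5 1.4 0;-0.5 -5 1.9 0;-0.5 -5 1.9 0",
)

```text
clock: 9.53
tcp_pos: [0.5244, 0.0143, 0.0827]
eef_rot: [-0.041, 0.999, 0.0, -0.002]
wrist_force: [0.5, 0.1, 0.2]
grip_width: 0.0004
```

arm_command(
  commands="0 0 0.08 0;0 0 0.16 0;0 0 0.22 0;0 0 0.22 0",
)

```text
clock: 9.87
tcp_pos: [0.5264, 0.0141, 0.0804]
eef_rot: [-0.041, 0.999, -0.0, 0.0]
wrist_force: [0.7, -0.5, 0.7]
grip_width: 0.0003
```

arm_command(
  commands="0 0 0.08 0;0 0 0.16 0;0 0 0.2 0;0 0 0.2 0",
)

```text
clock: 10.2
tcp_pos: [0.5262, 0.0139, 0.075]
eef_rot: [-0.041, 0.999, 0.0, -0.0]
wrist_force: [-0.3, -0.4, 0.5]
grip_width: 0.0005
```

arm_command(
  commands="0 0 0.02 0;0 0 0.04 0;0 0 0.04 0",
)

```text
clock: 10.45
tcp_pos: [0.5263, 0.0139, 0.0743]
eef_rot: [-0.041, 0.999, -0.0, 0.0]
wrist_force: [-0.7, 1.7, 2.4]
grip_width: 0.0006
```

arm_command(
  commands="0 0 0.02 0;0 0 0.04 0;0 0 0.04 0",
)

```text
clock: 10.7
tcp_pos: [0.5264, 0.0139, 0.0741]
eef_rot: [-0.041, 0.999, -0.0, 0.0]
wrist_force: [-5.8, 0.9, 22.3]
grip_width: 0.0003
```

arm_command(
  commands="0 0 -0.015 0;0 0 -0.015 0;0 0 -0.015 0;0 0 -0.015 0;0 0 -0.015 0;0 0 -0.015 0;0 0 -0.015 0;0 0 -0.015 0",
)

```text
clock: 11.37
tcp_pos: [0.5263, 0.0139, 0.0742]
eef_rot: [-0.041, 0.999, -0.0, 0.0]
wrist_force: [-4.3, 0.9, 16.0]
grip_width: 0.0007
```

arm_command(
  commands="0 0 -0.012 0;0 0 -0.012 0;0 0 -0.012 0;0 0 -0.012 0;0 0 -0.012 0;0 0 -0.012 0;0 0 -0.012 0;0 0 -0.012 0",
)

```text
clock: 12.03
tcp_pos: [0.5263, 0.0139, 0.0742]
eef_rot: [-0.041, 0.999, -0.0, 0.0]
wrist_force: [-2.4, -0.4, 8.3]
grip_width: 0.0006
```

arm_command(
  commands="0 0 -0.2 0;0 0 -0.8 0;0 0 -2 0;0 0 -3.5 0;0 0 -5 0;0 2 -5.5 0;0 4 -5.5 0;0 5 -5.5 0",
)

```text
clock: 12.7
tcp_pos: [0.5165, 0.1382, 0.213]
eef_rot: [-0.04, 0.999, 0.0, 0.001]
wrist_force: [1.4, -0.4, 0.1]
grip_width: 0.0001
```

arm_command(
  commands="0 1.5 0 0;0 2.5 0 0;0 2.5 0 0;0 2.5 0 0",
)

```text
clock: 13.03
tcp_pos: [0.5106, 0.2006, 0.2114]
eef_rot: [-0.042, 0.999, -0.0, 0.0]
wrist_force: [0.1, -1.0, -0.1]
grip_width: 0.0009
```

```bash
python3 - <<'E'
from h import *
import pickle
p=camera('wrist'); o=get_obs(); print(o['clock'],o['tcp_pos'],o['wrist_force'])
cv2.imwrite('pics/w5.png',p['image'])
for n in ['plate_top','wedge']:
    for d in find_in(p,n)[:1]: print(n,np.round(d['at'],4),round(d['p'],2))
E
```

```text
13.0833 [0.51079104 0.19953347 0.21139303] [ 0.33860705  0.29906703 -0.16412273]
plate_top [0.5307 0.0159 0.0657] 0.96
wedge [0.5026 0.0659 0.0159] 0.68
```

View pics/w5.png

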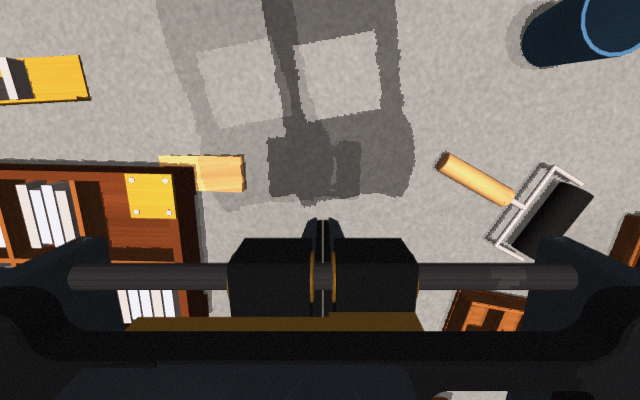

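The wedge sits under the corner below the plate, at (160–245,155–190). The tray is in place and the arm is clear.

```bash
python3 -c "
from cell import *
print(job_done())"
```

```text
the job is handed in; nothing more can be done
None
```

I pushed the wedge thin end first under the short foot, pressed on the brass plate to prove it, drew back clear and handed in at about 13 s. The wedge jammed about 52 mm in, where it is roughly 10.7 mm thick. I gripped and lifted nothing.

- **Press test:** a peak of about 22 N, then 16 N held for about 0.7 s, then about 8 N for another 0.7 s. The fingertips went down only about 0.2 mm after contact. First contact put the plate top at about 66 mm, which matches a level tray.
- **Tray position:** the plate measured within about 1.5 mm of where it started, inside camera error. The bystanders that show in the last wrist picture looked undisturbed; I took no final overall view.
- **Push force:** the last push peaked at about 17 N, slightly over the 15 N guideline. I saw no tray shift from it.
- **Wedge off-centre:** the wedge sits about 11 mm towards the tray's -x side of the foot's middle. About 29 mm of the foot's 36 mm width rests on it.

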